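# Stack valve parts on two assembly stands

## Task

Set up the parts of one valve on the two assembly stands. Thread the round flange, then the ribbed housing on top of it, then the hexagonal nut on top of that, over the tall post of the stand with the round foot; and put the square plate, then the closed cap on top of it, over the short post of the stand with the square foot. Lower each piece down gently rather than dropping it, so that each sits flat on the one below, let go of everything, and leave the jar and the spanner where they are.

Things in the scene. Friction and masses are not known exactly. Their poses are not given: they have to be found in the camera images.
- round_stand: Stand for the flange, housing and nut, fixed to the table: round dark steel foot 90 mm across and 10 mm thick, from whose centre rises a 12 mm post whose white conical tip ends 78 mm above the table. Origin: centre of the underside of the foot, at table height, on the post's axis; z up.
- square_stand: Stand for the plate and cap, fixed to the table: square dark steel foot 90 x 90 mm and 10 mm thick, from whose centre rises a 12 mm post whose white conical tip ends 38 mm above the table. Origin: centre of the underside of the foot, at table height, on the post's axis; z up, x and y along the foot's sides.
- flange: Steel flange: flat round disc 66 mm across and 12 mm thick with a 24 mm hole through its centre and six small dark bolt holes. Origin: centre of its underside; z up. Lies flat on the table, the right way up, and is loose. About 0.28 kg.
- housing: Black plastic housing: ribbed cylinder 54 mm across and 34 mm high with a 24 mm hole right through it. Origin: centre of its underside; z up. Lies flat on the table, the right way up, and is loose. About 0.09 kg.
- nut: Brass hexagonal nut, 40 mm across flats and 46 mm across corners, 16 mm high, with a hexagonal hole 24 mm across flats right through. Origin: centre of its underside; z up. Lies flat on the table, the right way up, and is loose. Its own x axis is square to one pair of flats (the others follow every 60 degrees). About 0.09 kg.
- plate: Aluminium plate, square, 60 x 60 mm and 10 mm thick, with a 24 mm hole through its centre and four small dark screw holes near the corners. Origin: centre of its underside; z up. Lies flat on the table, the right way up, and is loose. x and y run along its sides. About 0.09 kg.
- cap: Black plastic cap: cylinder 44 mm across and 40 mm high with fine upright ridges that stand out 1 mm further, closed plain black flat top; open underneath, where its bore is 26 mm across and 34 mm deep. Origin: centre of its underside; z up. Lies flat on the table, the right way up, and is loose. Seen from above it has no hole. About 0.06 kg.
- jar: Small amber jar with a white lid and a paper label, 44 mm across and 60 mm high, standing loose; not part of the job, to be left alone. Origin: centre of its underside.
- spanner: Steel spanner 130 mm long lying flat and loose; not part of the job, to be left alone. Its length runs along its own x axis, origin near its middle.
Mind the look-alikes: they are no part of the job. Leave any blue or green look-alike of the flange alone.

How it is judged:
By the outcome, as a careful person would: the job done as asked, in the order asked, and still so for the second after the job is handed in, with the robot touching nothing.
It also fails if it takes over 128 s, if anything falls off the work surface, if the arm or the gripper's body presses on something with over 40 N, if the wrist force passes 120 N, or if a joint passes its speed limit or range.

## Robot

A 7-joint arm with a two-finger parallel gripper is mounted at the origin on the work surface. World frame = base frame: x ahead of the robot, y to its left, z up, the work surface at z = 0. Lengths are in m, angles in rad, forces in N, time in s.
With the tool pointing down it reaches from about 0.425 to 0.925 m from the base axis. Payload 6.8 kg.
Tool frame: the origin (TCP) lies between the finger pads; the fingertips stand 22 mm ahead of it and the grasp point (between the pads) lies 3 mm ahead of it; z points along the fingers, y is the line along which they close (so a half turn about z gives the same grasp; the last joint's range is limited). The gripper opens to 85 mm and grips with 20 to 120 N. Pads are 22 mm wide; open, the fingers measure 114 mm over their backs; the gripper's body (76 mm by 85 mm) begins 54 mm behind the grasp point. The pads swing forward as they close: fully open they stand 13 mm farther back than shut.
Start: joints at [-1.393, 0.477, 0.022, 1.555, -0.011, 1.109, -0.083], TCP at [0.19, 0.648, 0.253] pointing down, gripper open.
Joint ranges: [-2.96, 2.96], [-0.34, 2.1], [-1.41, 1.46], [0.24, 2.44], [-1.37, 4.51], [0.17, 1.92], [-2.96, 2.96]. Speed limits (rad/s): [2.39, 2.39, 3.14, 3.14, 3.14, 3.14, 3.14].

## Interface

Orientations are given as a unit quaternion [w, x, y, z].
In Python, from station import bot gives the robot as it stands.
- The arm moves only by the tool servo_tool, never from a script. Its argument "motion" is a list that holds one entry, the list of rows, each a list of 5 numbers: the opening, from 0 (shut) to 1 (fully open), then the shift along the world's x, y, z each as a share of 0.04 m, from -1 to 1, then the turn about the world's z as a share of 0.12 rad, from -1 to 1. A call has 1 to 20 rows; each row shifts and turns the commanded pose from where the row before left it; what a row does not reach is not made up. A row lasts 1/10 s, in which the tool goes at most 50 mm and 8.59 degrees, less where a joint would pass 70% of its speed; a pose out of reach is approached as far as the arm can. A call with a number of a shift or a turn outside -1 to 1 is refused whole. A call with a gripper value outside its range is refused whole. The fingers move at their own pace and stop on an object; "newtons" is the grip in N (left out, the last holds). Time passes only in rows, so rows that do not move let the fingers close. It gives the time, the measured TCP pose, the force, the opening and the grip force at its end, in the units of the state.
- bot.get_obs(): the state, without advancing time (a new reading comes with each control period).
- bot.read_camera(name): name is "scene" or "side" or "wrist"; returns (picture, depth): 384x512x3 uint8, red, green, blue; 384x512 float32, m along the optical axis (not along the pixel's ray), 0 where there is no reading.
- bot.get_calibration(name): a dict with "fovy" (degrees; the focal length in pixels is half the picture's height over the tangent of half this angle, whatever the lens; pixels are square), "cx", "cy" (the principal point, pixels), "view" (4x4, takes a point from world to camera coordinates). Camera axes: x right, y down, z forward; pixel columns grow to the right and rows downward; lengths in m; the calibration is good to about 2 mm. A picture is of the moment at which its call begins: read the wrist's pose just before it. get_calibration takes no time and is no camera call; for the wrist camera it gives the pose at the moment of the call.
- bot.hand_in(): hands the job in; it is judged then, once.
The state is a dict: "t": time; "q": joint angles; "joint_vel": joint speeds; "joint_torque": joint torques, N m; "eef_pos": TCP position; "tool_rot": TCP orientation; "contact_force": force on the tool from outside, world axes, zero at the start; "torque": the same for the moment, N m; "gripper_width": opening from 0.0 (shut) to 1.0 (fully open); "grasp_force": force on a finger pad.
Only numpy, scipy, OpenCV 4.12 (cv2) and the standard library are available. Lean on these libraries where they do the work, as an engineer would, in place of code of your own. Each camera call takes 0.05 s, during which the arm holds its last target. There are 200 camera calls.

## Working session

There is one attempt and no reset: what is moved stays moved. The work goes in short steps, Python scripts to look and compute and a tool call to move; the robot and the scene stay as the last step left them, time stands still between calls to the robot, and variables do not carry over. Pictures are saved under pics/ and viewed, at most 14 in all, crops included, and the job is handed in when it is done.

Besides the shell and the picture viewer there is one more tool, called by a JSON object that holds its "op" and its "data". servo_tool: Moves the arm, as the interface text tells. Shift numbers are shares of 0.04 m and turn numbers shares of 0.12 rad, none past 1 either way. Its arguments: {"type":"object","properties":{"motion":{"type":"array"},"newtons":{"type":"number"}},"required":["motion"]}

```bash
mkdir -p pics; cat > h.py <<'E'
import numpy as np, cv2
from station import bot
def cam(n):
    c=bot.get_calibration(n); im,d=bot.read_camera(n); return im,d,c
def save(im,f): cv2.imwrite('pics/'+f,im[:,:,::-1])
def K(c,h=384):
    f=h/2/np.tan(np.radians(c['fovy'])/2); return f,c['cx'],c['cy']
def cloud(d,c):
    f,cx,cy=K(c); v,u=np.indices(d.shape)
    P=np.stack([(u-cx)/f*d,(v-cy)/f*d,d],-1); V=np.array(c['view'])
    return (P-V[:3,3])@V[:3,:3]
E
python3 - <<'E'
from h import *
for n in ('scene','side'):
    im,d,c=cam(n); save(im,n+'0.png'); np.savez('pics/'+n+'0.npz',im=im,d=d,view=c['view'],fovy=c['fovy'],cx=c['cx'],cy=c['cy'])
    print(n,c)
o=bot.get_obs();print(o)
E
```

```text
scene {'fovy': 56.79610549370384, 'cx': 252.67503207400966, 'cy': 190.90246101732012, 'view': array([[-0.49736744,  0.86749143,  0.00917896,  0.2332658 ],
       [ 0.6021383 ,  0.35280814, -0.71620938, -0.23880098],
       [-0.62454391, -0.35069222, -0.6978251 ,  1.48719779],
       [ 0.        ,  0.        ,  0.        ,  1.        ]])}
side {'fovy': 45.96654206785886, 'cx': 259.765084001588, 'cy': 185.15446741829282, 'view': array([[ 0.76921562, -0.63898779,  0.00139291, -0.3426079 ],
       [-0.43301453, -0.52286488, -0.7342416 ,  0.21952171],
       [ 0.46989972,  0.56418695, -0.67888683,  1.01261061],
       [ 0.        ,  0.        ,  0.        ,  1.        ]])}
{'t': 0.1, 'q': array([-1.39306758,  0.47767674,  0.02233448,  1.55630188, -0.01153461,
        1.1092493 , -0.08311887]), 'joint_vel': array([ 0.00100258, -0.00174374, -0.00104948, -0.00318689, -0.00103499,
       -0.00118781,  0.001018  ]), 'joint_torque': array([ 4.57763497e-03, -5.97762930e+01,  1.61358386e+00, -2.81955045e+01,
        1.27685085e-02,  5.04531810e-03,  1.88757554e-05]), 'eef_pos': array([0.19017973, 0.64717821, 0.25247141]), 'tool_rot': array([-7.14940589e-05,  1.42431552e-01,  9.89804367e-01, -7.50634280e-04]), 'contact_force': array([-0.73220945, -0.20872096,  0.38932691]), 'torque': array([-0.00578491, -0.04226772,  0.02258872]), 'grasp_force': 0.0, 'gripper_width': 0.9979994771199873}
```

View pics/scene0.png

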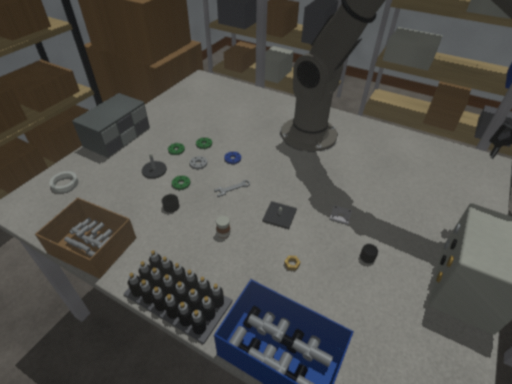

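View pics/side0.png

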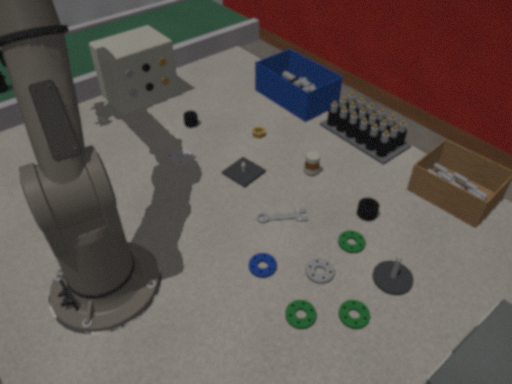

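The scene view shows the candidates for each part.
- **Flange:** grey ring (198,162). Look-alikes are green at (176,148), (204,143) and (180,182), blue at (233,157), and a white ring at (63,182).
- **Housing and cap:** black cylinders at (170,203) and (369,254), not yet told apart.
- **Nut:** brass, (292,263).
- **Plate:** possibly the pale thing at (340,215).
- **Stands:** round (154,169), square (280,214).

Next I'll measure these and check them in one crop sheet.

```bash
python3 - <<'E'
from h import *
def ld(n):
    z=np.load(f'pics/{n}0.npz'); return z['im'],z['d'],{k:z[k] for k in('view','fovy','cx','cy')}
tiles=[]
for n,pts in(('scene',dict(flange=(198,162),rstand=(154,169),bl1=(170,203),bl2=(369,254),nut=(292,263),sst=(280,214),plate=(340,215),white=(63,182))),
             ('side',dict(flange=(320,271),rstand=(393,277),bl1=(368,209),bl2=(190,119),nut=(259,132),sst=(244,172),plate=(181,159)))):
    im,d,c=ld(n); P=cloud(d,c)
    print(n,'table z med',np.median(P[200:230,200:250,2]))
    for k,(u,v) in pts.items():
        w=P[v-22:v+23,u-22:u+23].reshape(-1,3); dd=d[v-22:v+23,u-22:u+23].ravel()
        w=w[(dd>0)&(w[:,2]>0.005)&(w[:,2]<.1)]
        ctr=P[v,u]; w=w[np.hypot(*(w-ctr)[:,:2].T)<.06]
        print(k,len(w),'ctr',ctr.round(3), 'mid',((w.min(0)+w.max(0))/2).round(3) if len(w) else 0,'size',np.ptp(w,0).round(3) if len(w) else 0,'zmax',w[:,2].max().round(3) if len(w) else 0)
    if n=='side':
        for k in('flange','bl1','bl2','plate','nut','sst'):
            u,v=pts[k]; tiles.append(cv2.resize(im[v-25:v+25,u-30:u+30],(264,220),interpolation=cv2.INTER_CUBIC))
save(np.vstack([np.hstack(tiles[:3]),np.hstack(tiles[3:])]),'crop0.png')
E
```

```text
scene table z med 0.0019945279794199976
flange 191 ctr [ 0.383 -0.289 -0.   ] mid [ 0.384 -0.283  0.011] size [0.111 0.102 0.012] zmax 0.017
rstand 370 ctr [ 0.508 -0.394  0.012] mid [ 0.506 -0.391  0.044] size [0.103 0.106 0.077] zmax 0.082
bl1 272 ctr [ 0.628 -0.217  0.033] mid [ 0.629 -0.213  0.023] size [0.105 0.087 0.035] zmax 0.04
bl2 291 ctr [0.507 0.4   0.041] mid [0.509 0.404 0.025] size [0.084 0.105 0.04 ] zmax 0.045
nut 162 ctr [0.617 0.216 0.001] mid [0.614 0.217 0.013] size [0.099 0.079 0.016] zmax 0.021
sst 610 ctr [0.476 0.105 0.015] mid [0.476 0.101 0.023] size [0.107 0.1   0.035] zmax 0.04
plate 268 ctr [0.37  0.272 0.002] mid [0.381 0.276 0.011] size [0.094 0.105 0.011] zmax 0.016
white 368 ctr [ 0.717 -0.635  0.001] mid [ 0.715 -0.628  0.017] size [0.105 0.107 0.024] zmax 0.029
side table z med -0.0016383841981788515
flange 497 ctr [ 0.393 -0.279 -0.003] mid [ 0.387 -0.283  0.01 ] size [0.068 0.065 0.009] zmax 0.014
rstand 1072 ctr [ 0.497 -0.403  0.014] mid [ 0.501 -0.399  0.042] size [0.09  0.09  0.073] zmax 0.078
bl1 401 ctr [ 0.601 -0.238  0.033] mid [ 0.613 -0.229  0.021] size [0.056 0.056 0.032] zmax 0.037
bl2 206 ctr [0.476 0.382 0.031] mid [0.484 0.394 0.024] size [0.045 0.047 0.037] zmax 0.042
nut 103 ctr [ 0.629  0.225 -0.002] mid [0.617 0.215 0.012] size [0.045 0.044 0.013] zmax 0.018
sst 665 ctr [0.467 0.096 0.006] mid [0.467 0.1   0.021] size [0.101 0.101 0.032] zmax 0.037
plate 249 ctr [0.359 0.255 0.009] mid [0.368 0.273 0.009] size [0.067 0.07  0.008] zmax 0.013
```

View pics/crop0.png

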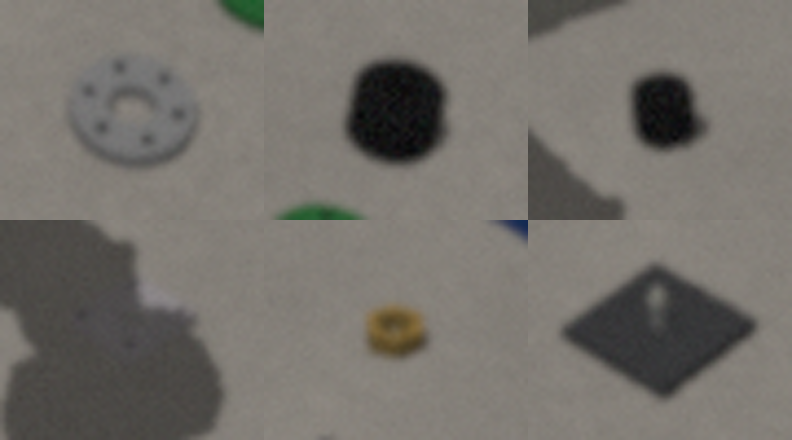

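The crops settle the parts. The grey ring with six holes is the steel flange. Black part 1 is 56 mm wide and 34 mm high, so it's the housing. Black part 2 is 45 mm wide and 40 mm high, so it's the cap. The plate lies in the arm's shadow at side (181,159). Now I'll refine positions, check neighbours and see what the wrist camera shows of the fingertips.

```bash
python3 - <<'E'
from h import *
z=np.load('pics/side0.npz');im,d=z['im'],z['d'];c={k:z[k] for k in('view','fovy','cx','cy')}
P=cloud(d,c); P[...,2]+=0.0025
for k,(u,v) in dict(blue=(263,265),g1=(301,314),g2=(354,314),g3=(351,241),spanner=(283,215),jar=(312,163)).items():
    w=P[v-26:v+27,u-26:u+27].reshape(-1,3); w=w[(w[:,2]>0.006)&(w[:,2]<.1)]
    w=w[np.hypot(*(w-np.median(w,0))[:,:2].T)<.06]; print(k,((w.min(0)+w.max(0))/2).round(3),np.ptp(w,0).round(3))
im,d,c=cam('wrist'); save(im,'w0.png'); P=cloud(d,c)
m=(P[...,2]>0.1)&(d>0); print('near pts',m.sum(), np.array(c['view']).round(3),c['fovy'])
vs,us=np.where(m); print(us.min(),us.max(),vs.min(),vs.max(),P[m][:,2].min())
E
```

```text
blue [ 0.296 -0.186  0.012] [0.064 0.065 0.011]
g1 [ 0.276 -0.336  0.012] [0.066 0.065 0.012]
g2 [ 0.363 -0.407  0.012] [0.067 0.066 0.011]
g3 [ 0.508 -0.27   0.012] [0.067 0.065 0.011]
spanner [ 0.44  -0.104  0.009] [0.107 0.093 0.007]
jar [ 0.619 -0.02   0.035] [0.046 0.041 0.058]
near pts 42748 [[ 0.282  0.959 -0.002 -0.675]
 [ 0.915 -0.269  0.302 -0.038]
 [ 0.289 -0.087 -0.953  0.38 ]
 [ 0.     0.     0.     1.   ]] 66.27185945184823
0 511 241 383 0.10000973425516388
```

View pics/w0.png

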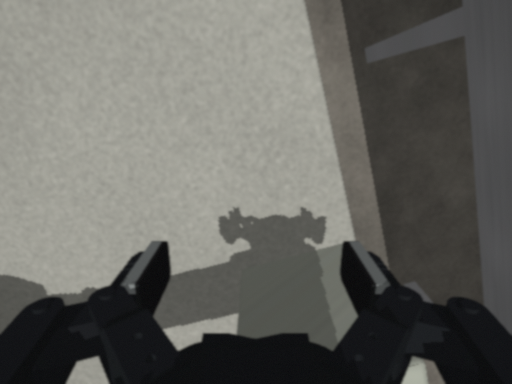

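The wrist view shows the fingertips at (160,245) and (345,245), with nothing else in sight. I'll measure fingertip height from depth, then hover over the plate.

```bash
cat >> h.py <<'E'
def tips():
    o=bot.get_obs(); im,d,c=cam('wrist'); P=cloud(d,c); R=np.array(o['tool_rot']); 
    from scipy.spatial.transform import Rotation as Ro
    Q=Ro.from_quat(R[[1,2,3,0]]).inv().apply((P-o['eef_pos']).reshape(-1,3))
    m=(d.ravel()>0)&(np.abs(Q[:,2])<.045)&(np.abs(Q[:,0])<.04)&(np.abs(Q[:,1])<.07)
    q=Q[m]; print('open',o['gripper_width'],'tip ahead of TCP',np.percentile(q[:,2],99).round(4),q[:,2].max().round(4),'tip inner y',[q[(q[:,2]>np.percentile(q[:,2],95))&(s*q[:,1]>0),1].round(3)[:3] for s in(1,-1)])
    return im,d,c,P
E
python3 - <<'E'
from h import *
tips()
E
```

```text
open 1.000115968172944 tip ahead of TCP 0.006 0.0092 tip inner y [array([0.043, 0.043, 0.043]), array([-0.049, -0.048, -0.048])]
```

{"op": "servo_tool", "data": {"motion": [[[0.75, 0.45, -0.93, 0, 0], [0.75, 0.45, -0.93, 0, 0], [0.75, 0.45, -0.93, 0, 0], [0.75, 0.45, -0.93, 0, 0], [0.75, 0.45, -0.93, 0, 0], [0.75, 0.45, -0.93, 0, 0], [0.75, 0.45, -0.93, 0, 0], [0.75, 0.45, -0.93, 0, 0], [0.75, 0.45, -0.93, 0, 0], [0.75, 0.45, -0.93, 0, 0], [0.75, 0, 0, 0, 0], [0.75, 0, 0, 0, 0], [0.75, 0, 0, 0, 0]]]}}

```text
t: 1.5
eef_pos: [0.3698, 0.2767, 0.2534]
tool_rot: [-0.0, 0.142, 0.99, 0.0]
contact_force: [-0.5, -0.3, -0.3]
gripper_width: 0.752
grasp_force: 0.0
```

```bash
python3 - <<'E'
from h import *
im,d,c,P=tips(); save(im,'w1.png'); np.savez('pics/w1.npz',P=P,im=im)
o=bot.get_obs();print(o['t'],o['eef_pos'],o['tool_rot'])
m=(P[...,2]>.005)&(P[...,2]<.02)&(np.hypot(P[...,0]-.37,P[...,1]-.273)<.06)
w=P[m][:,:2].astype(np.float32); print(len(w),cv2.minAreaRect(w),np.median(P[m][:,2]))
E
```

```text
open 0.7524413638641919 tip ahead of TCP 0.0116 0.0169 tip inner y [array([0.032, 0.032, 0.033]), array([-0.038, -0.037, -0.037])]
1.55 [0.36969463 0.2769406  0.25332126] [-7.26360003e-05  1.41321947e-01  9.89963669e-01  1.88236493e-04]
1989 ((0.3703767657279968, 0.2728632688522339), (0.06053810566663742, 0.06018432229757309), 8.159486770629883) 0.010162107686736291
```

View pics/w1.png

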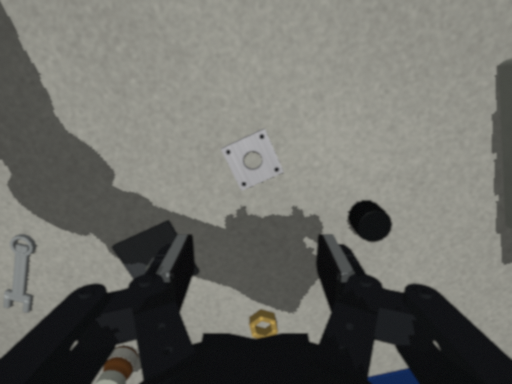

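The plate is at (252,160) in the wrist view, the cap at (370,220) and the nut at (263,322). The plate measures 60.4 mm square at z = 10 mm, which matches the description. Now grasp it.

{"op": "servo_tool", "data": {"motion": [[[1, 0, -0.1, -1, 0.89], [1, 0, 0, -1, 0.89], [1, 0, 0, -1, 0.89], [1, 0, 0, -1, 0.88], [1, 0, 0, -1, 0], [1, 0, 0, -0.4, 0], [1, 0, 0, -0.2, 0], [1, 0, 0, -0.2, 0], [1, 0, 0, 0, 0], [0.5, 0, 0, 0, 0], [0.5, 0, 0, 0, 0], [0.5, 0, 0, 0, 0], [0.5, 0, 0, 0, 0], [0.5, 0, 0, 0, 0]]], "newtons": 40}}

```text
t: 2.95
eef_pos: [0.3708, 0.2722, 0.0225]
tool_rot: [0.001, -0.07, 0.998, 0.001]
contact_force: [-2.1, -0.5, 7.1]
gripper_width: 0.685
grasp_force: 41.4
```

```bash
python3 - <<'E'
from h import *
for n in('side','scene'):
    z=np.load(f'pics/{n}0.npz');P=cloud(z['d'],{k:z[k] for k in('view','fovy','cx','cy')}); P[...,2]+=(0.0025 if n=='side' else -.003)
    for k,x,y,h in(('sq',.469,.1,.018),('rd',.501,-.399,.018)):
        m=(np.hypot(P[...,0]-x,P[...,1]-y)<.03)&(P[...,2]>h)&(P[...,2]<.1); w=P[m]
        print(n,k,len(w),w.mean(0).round(4),np.ptp(w,0).round(3), w[w[:,2]>w[:,2].max()-.01].mean(0).round(4))
        m=(np.hypot(P[...,0]-x,P[...,1]-y)<.068)&(P[...,2]>.006)&(P[...,2]<.014); print('  foot',cv2.minAreaRect(P[m][:,:2].astype(np.float32)))
z=np.load('pics/w1.npz');P=z['P']
def rep(k,x,y,lo,hi,r):
    m=(np.hypot(P[...,0]-x,P[...,1]-y)<r)&(P[...,2]>lo)&(P[...,2]<hi); w=P[m]
    if len(w)>5: print(k,len(w),np.median(w,0).round(4),cv2.minAreaRect(w[:,:2].astype(np.float32)),cv2.minEnclosingCircle(w[:,:2].astype(np.float32)))
rep('cap',.484,.394,.033,.05,.04); rep('nut',.617,.215,.01,.03,.04); rep('sqfoot',.469,.1,.006,.014,.07); rep('sqpost',.469,.1,.016,.05,.03)
E
```

```text
side sq 32 [0.4657 0.0982 0.029 ] [0.013 0.013 0.021] [0.4662 0.099  0.0342]
  foot ((0.46771061420440674, 0.10226046293973923), (0.09516654908657074, 0.09695851802825928), 9.196664810180664)
side rd 112 [ 0.4985 -0.4005  0.0521] [0.011 0.012 0.062] [ 0.4999 -0.4001  0.0755]
  foot ((0.5003767013549805, -0.3998040556907654), (0.08961571753025055, 0.08841147273778915), 16.824840545654297)
scene sq 20 [0.4743 0.1013 0.0294] [0.01  0.01  0.016] [0.4738 0.1009 0.0324]
  foot ((0.4623225927352905, 0.09917137026786804), (0.11041094362735748, 0.09043772518634796), 8.30571174621582)
scene rd 47 [ 0.5066 -0.397   0.0491] [0.012 0.011 0.06 ] [ 0.5071 -0.3977  0.0738]
  foot ((0.5055076479911804, -0.39869892597198486), (0.0875275731086731, 0.0884975865483284), 51.788761138916016)
cap 952 [0.4845 0.3963 0.04  ] ((0.4866190552711487, 0.3965449035167694), (0.043210700154304504, 0.04314124584197998), 6.421021461486816) ((0.48647499084472656, 0.3966352939605713), 0.022283613681793213)
nut 405 [0.6148 0.2167 0.0158] ((0.6166799664497375, 0.21641905605793), (0.040059659630060196, 0.03917590156197548), 86.26190948486328) ((0.6195846199989319, 0.21677446365356445), 0.022914428263902664)
sqfoot 1802 [0.4445 0.09   0.0102] ((0.46925199031829834, 0.1008618101477623), (0.08998193591833115, 0.09050236642360687), 8.802987098693848) ((0.46897992491722107, 0.10160250961780548), 0.06221269816160202)
sqpost 19 [0.4642 0.1002 0.0277] ((0.46528324484825134, 0.09856261312961578), (0.0017691393150016665, 0.006800546310842037), 34.48590087890625) ((0.46594953536987305, 0.09902029484510422), 0.003501127241179347)
```

Square foot at (0.469,0.101), 90 mm, yaw 8.8°. Carrying the plate there.

{"op": "servo_tool", "data": {"motion": [[[0.5, 0, 0, 0.75, 0], [0.5, 0, 0, 0.75, 0], [0.5, 0.49, -0.85, 0, 0], [0.5, 0.49, -0.85, 0, 0], [0.5, 0.49, -0.85, 0, 0], [0.5, 0.49, -0.85, 0, 0], [0.5, 0.49, -0.86, 0, 0], [0.5, 0, 0, 0, 0], [0.5, 0, 0, -0.5, 0], [0.5, 0, 0, -0.4, 0], [0.5, 0, 0, -0.2, 0], [0.5, 0, 0, -0.1, 0], [0.5, 0, 0, 0, 0]]]}}

```text
t: 4.25
eef_pos: [0.4682, 0.1016, 0.0334]
tool_rot: [-0.0, -0.07, 0.998, 0.0]
contact_force: [-0.6, 0.6, -1.2]
gripper_width: 0.682
grasp_force: 44.2
```

{"op": "servo_tool", "data": {"motion": [[[0.5, 0, 0, -0.05, 0], [0.5, 0, 0, 0, 0], [0.5, 0, 0, 0, 0]]]}}

```text
t: 4.55
eef_pos: [0.4687, 0.1016, 0.0326]
tool_rot: [0.001, -0.07, 0.998, 0.0]
contact_force: [-2.2, 0.3, 9.3]
gripper_width: 0.679
grasp_force: 45.2
```

{"op": "servo_tool", "data": {"motion": [[[1, 0, 0, 0, 0], [1, 0, 0, 0, 0], [1, 0, 0, 0.2, 0], [1, 0, 0, 0.8, 0], [1, 0, 0, 1, 0], [1, 0, 0, 1, 0], [1, 0.055, 0.92, 0, 0], [1, 0.055, 0.92, 0, 0], [1, 0.055, 0.92, 0, 0], [1, 0.055, 0.92, 0, 0], [1, 0.055, 0.92, 0, 0], [1, 0.055, 0.92, 0, 0], [1, 0.055, 0.92, 0, 0], [1, 0.055, 0.92, 0, 0], [1, 0, 0, 0, 0], [1, 0, 0, 0, 0]]]}}

```text
t: 6.15
eef_pos: [0.4854, 0.3963, 0.1514]
tool_rot: [-0.0, -0.071, 0.997, -0.0]
contact_force: [0.1, -0.5, -0.1]
gripper_width: 1.001
grasp_force: 0.0
```

```bash
python3 - <<'E'
from h import *
o=bot.get_obs();print(o['t'],o['eef_pos'])
im,d,c=cam('wrist');P=cloud(d,c)
m=(np.hypot(P[...,0]-.486,P[...,1]-.396)<.04)&(P[...,2]>.035)&(P[...,2]<.05);w=P[m][:,:2].astype(np.float32);print(m.sum(),cv2.minEnclosingCircle(w))
im,d,c=cam('side');P=cloud(d,c);P[...,2]+=.0025
m=(np.hypot(P[...,0]-.469,P[...,1]-.1)<.05)&(P[...,2]>.0165)&(P[...,2]<.025);w=P[m];print(m.sum(),cv2.minAreaRect(w[:,:2].astype(np.float32)),np.percentile(w[:,2],[5,50,95]))
E
```

```text
6.15 [0.48542027 0.39626306 0.15140535]
2026 ((0.4872305989265442, 0.39752355217933655), 0.02205497771501541)
288 ((0.46586623787879944, 0.10184159129858017), (0.06406660377979279, 0.0643797442317009), 7.543057441711426) [0.01740902 0.02048191 0.02338523]
```

Plate sits flat at 20 mm on the stand. Cap at (0.487,0.397), radius 22 mm.

{"op": "servo_tool", "data": {"motion": [[[1, 0.05, 0.03, -1, 0], [1, 0, 0, -1, 0], [1, 0, 0, -0.6, 0], [1, 0, 0, -0.3, 0], [1, 0, 0, -0.15, 0], [1, 0, 0, 0, 0], [0.2, 0, 0, 0, 0], [0.2, 0, 0, 0, 0], [0.2, 0, 0, 0, 0], [0.2, 0, 0, 0, 0], [0.2, 0, 0, 0, 0], [0.2, 0, 0, 0, 0], [0.2, 0, 0, 0, 0]]], "newtons": 35}}

```text
t: 7.55
eef_pos: [0.4884, 0.3974, 0.0306]
tool_rot: [0.001, -0.07, 0.998, 0.001]
contact_force: [-1.4, -0.6, 6.0]
gripper_width: 0.5
grasp_force: 35.2
```

{"op": "servo_tool", "data": {"motion": [[[0.2, 0, 0, 0.75, 0], [0.2, 0, 0, 1, 0], [0.2, -0.056, -0.927, 0, 0], [0.2, -0.056, -0.927, 0, 0], [0.2, -0.056, -0.927, 0, 0], [0.2, -0.056, -0.927, 0, 0], [0.2, -0.056, -0.927, 0, 0], [0.2, -0.056, -0.927, 0, 0], [0.2, -0.056, -0.927, 0, 0], [0.2, -0.056, -0.927, 0, 0], [0.2, 0, 0, 0, 0], [0.2, 0, 0, -0.5, 0], [0.2, 0, 0, -0.4, 0], [0.2, 0, 0, -0.2, 0], [0.2, 0, 0, -0.1, 0], [0.2, 0, 0, 0, 0]]]}}

```text
t: 9.15
eef_pos: [0.47, 0.1005, 0.0512]
tool_rot: [-0.0, -0.07, 0.998, -0.0]
contact_force: [-0.3, 1.0, -0.2]
gripper_width: 0.504
grasp_force: 35.8
```

{"op": "servo_tool", "data": {"motion": [[[0.2, 0, 0, -0.05, 0], [0.2, 0, 0, 0, 0], [0.2, 0, 0, 0, 0]]]}}

```text
t: 9.45
eef_pos: [0.4705, 0.1005, 0.0505]
tool_rot: [0.001, -0.07, 0.998, 0.0]
contact_force: [-2.8, 0.2, 8.4]
gripper_width: 0.504
grasp_force: 36.5
```

{"op": "servo_tool", "data": {"motion": [[[1, 0, 0, 0, 0], [1, 0, 0, 0, 0], [1, 0, 0, 0, 0], [1, 0, 0, 0.4, 0], [1, 0, 0, 1, 0], [1, 0, 0, 1, 0], [1, 0, 0, 1, 0], [1, -0.2, -0.95, 0.6, 0], [1, -0.21, -0.96, 0, 0], [1, -0.21, -0.96, 0, 0], [1, -0.21, -0.96, 0, 0], [1, -0.21, -0.96, 0, 0], [1, -0.21, -0.96, 0, 0], [1, -0.21, -0.96, 0, 0], [1, -0.21, -0.96, 0, 0], [1, -0.21, -0.96, 0, 0], [1, -0.21, -0.96, 0, 0], [1, 0, 0, 0, 0], [1, 0, 0, 0, 0]]]}}

```text
t: 11.35
eef_pos: [0.3859, -0.284, 0.2092]
tool_rot: [-0.0, -0.069, 0.998, 0.0]
contact_force: [0.5, 0.4, -0.7]
gripper_width: 0.999
grasp_force: 0.0
```

```bash
cat >> h.py <<'E'
def circ(P,k,x,y,lo,hi,r):
    m=(np.hypot(P[...,0]-x,P[...,1]-y)<r)&(P[...,2]>lo)&(P[...,2]<hi); w=P[m]
    if len(w)>5: print(k,len(w),np.median(w,0).round(4),cv2.minEnclosingCircle(w[:,:2].astype(np.float32)),cv2.minAreaRect(w[:,:2].astype(np.float32)))
    else: print(k,len(w))
E
python3 - <<'E'
from h import *
o=bot.get_obs();print(o['t'],o['eef_pos'])
im,d,c=cam('wrist');P=cloud(d,c); save(im,'w2.png')
circ(P,'flange',.387,-.283,.009,.02,.042)
circ(P,'rfoot',.501,-.4,.007,.014,.055); circ(P,'rtip',.501,-.4,.065,.09,.03); circ(P,'housing',.613,-.229,.028,.045,.04)
im,d,c=cam('side');P=cloud(d,c);P[...,2]+=.0025
circ(P,'cap',.469,.1,.055,.07,.04)
E
```

```text
11.35 [ 0.38586793 -0.28398229  0.20915854]
flange 2264 [ 0.3877 -0.2824  0.0121] ((0.389973908662796, -0.2820923328399658), 0.03301776200532913) ((0.389363557100296, -0.28216561675071716), (0.06440919637680054, 0.06378418207168579), 8.861358642578125)
rfoot 2500 [ 0.4889 -0.4044  0.0101] ((0.5033397674560547, -0.39965370297431946), 0.04541163146495819) ((0.49743732810020447, -0.3992021083831787), (0.08926569670438766, 0.077538400888443), 89.32758331298828)
rtip 0
housing 77 [ 0.5926 -0.2382  0.0299] ((0.5954192876815796, -0.23758050799369812), 0.01606004871428013) ((0.5934650897979736, -0.23849694430828094), (0.0056461915373802185, 0.03191731870174408), 25.125102996826172)
cap 141 [0.4647 0.0978 0.0603] ((0.4656258821487427, 0.09910836070775986), 0.02382861077785492) ((0.46595942974090576, 0.09966152906417847), (0.043962303549051285, 0.04318159818649292), 87.0650405883789)
```

View pics/w2.png

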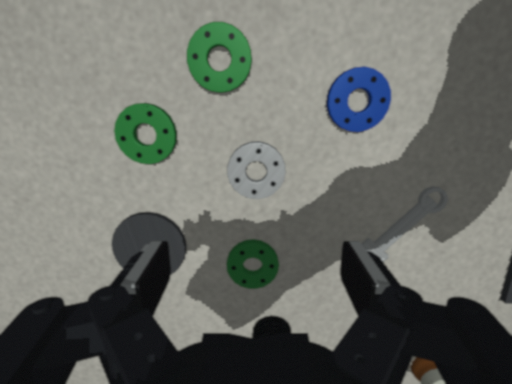

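The flange is the grey ring at (256,169) in the wrist view, radius 33.0 mm and z = 12 mm. The blue and green rings sit about 90 mm clear. The cap top is level at 60 mm. Grasping the flange with the fingertips only, so the gripper body clears the tall post.

{"op": "servo_tool", "data": {"motion": [[[1, 0.09, 0.05, -1, 0], [1, 0, 0, -1, 0], [1, 0, 0, -1, 0], [1, 0, 0, -1, 0], [1, 0, 0, -0.4, 0], [1, 0, 0, -0.2, 0], [1, 0, 0, -0.05, 0], [1, 0, 0, 0, 0], [0.5, 0, 0, 0, 0], [0.5, 0, 0, 0, 0], [0.5, 0, 0, 0, 0], [0.5, 0, 0, 0, 0], [0.5, 0, 0, 0, 0]]], "newtons": 60}}

```text
t: 12.75
eef_pos: [0.3908, -0.2817, 0.025]
tool_rot: [0.001, -0.07, 0.998, -0.0]
contact_force: [-2.1, 2.6, 13.6]
gripper_width: 0.722
grasp_force: 61.7
```

{"op": "servo_tool", "data": {"motion": [[[0.5, 0, 0, 0.5, 0], [0.5, 0, 0, 1, 0], [0.5, 0, 0, 1, 0], [0.5, 0.565, -0.59, 0, 0], [0.5, 0.565, -0.59, 0, 0], [0.5, 0.565, -0.59, 0, 0], [0.5, 0.565, -0.59, 0, 0], [0.5, 0.565, -0.59, 0, 0], [0.5, 0, 0, 0, 0], [0.5, 0, 0, 0, 0]]]}}

```text
t: 13.75
eef_pos: [0.5026, -0.3994, 0.1232]
tool_rot: [-0.0, -0.07, 0.998, 0.0]
contact_force: [0.2, -0.3, -1.8]
gripper_width: 0.72
grasp_force: 66.7
```

```bash
python3 - <<'E'
from h import *
o=bot.get_obs();print(o['t'],o['eef_pos'],o['gripper_width'],o['contact_force'])
im,d,c=cam('wrist');P=cloud(d,c); e=o['eef_pos']
circ(P,'flange top',e[0],e[1],e[2]-.02,e[2]-.004,.031)
im2,d,c=cam('side');P=cloud(d,c);P[...,2]+=.0025
circ(P,'flange side',e[0],e[1],e[2]-.04,e[2]-.002,.034)
save(np.hstack([im[190:384,80:430],im2[180:374,300:512]]),'w3.png')
E
```

```text
13.75 [ 0.50264183 -0.39939122  0.12319831] 0.7197697585237341 [ 0.1501404  -0.3174155  -1.78627571]
flange top 8942 [ 0.502  -0.4001  0.11  ] ((0.5026131868362427, -0.3993739187717438), 0.031018156558275223) ((0.5025826692581177, -0.3993353247642517), (0.0617615208029747, 0.06157714128494263), 28.811668395996094)
flange side 546 [ 0.4988 -0.3987  0.11  ] ((0.5008233189582825, -0.3989056944847107), 0.033269450068473816) ((0.4988340437412262, -0.3972665071487427), (0.06263430416584015, 0.06023197993636131), 26.950355529785156)
```

View pics/w3.png

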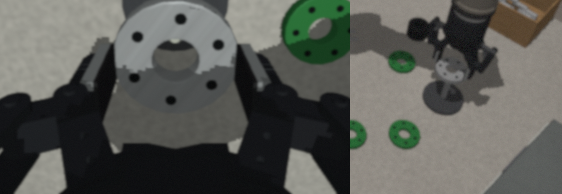

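The flange is held level in the fingers (wrist crop 175,60), with the post tip visible through its hole. Lowering 88 mm.

{"op": "servo_tool", "data": {"motion": [[[0.5, 0, 0, -0.5, 0], [0.5, 0, 0, -0.6, 0], [0.5, 0, 0, -0.5, 0], [0.5, 0, 0, -0.3, 0], [0.5, 0, 0, -0.15, 0], [0.5, 0, 0, -0.1, 0], [0.5, 0, 0, 0, 0]]]}}

```text
t: 14.55
eef_pos: [0.5031, -0.3994, 0.0376]
tool_rot: [0.0, -0.07, 0.998, -0.0]
contact_force: [-0.6, 0.6, -2.0]
gripper_width: 0.721
grasp_force: 66.7
```

{"op": "servo_tool", "data": {"motion": [[[0.5, 0, 0, -0.05, 0], [0.5, 0, 0, 0, 0], [0.5, 0, 0, -0.03, 0], [0.5, 0, 0, 0, 0]]]}}

```text
t: 14.95
eef_pos: [0.5033, -0.3997, 0.0353]
tool_rot: [0.0, -0.07, 0.998, -0.0]
contact_force: [-2.2, 1.2, 4.4]
gripper_width: 0.72
grasp_force: 67.7
```

{"op": "servo_tool", "data": {"motion": [[[1, 0, 0, 0, 0], [1, 0, 0, 0, 0], [1, 0, 0, 0.2, 0], [1, 0, 0, 0.9, 0], [1, 0, 0, 1, 0], [1, 0, 0, 1, 0], [1, 0, 0, 1, 0], [1, 0.56, 0.85, 0, 0], [1, 0.56, 0.85, 0, 0], [1, 0.56, 0.85, 0, 0], [1, 0.56, 0.85, 0, 0], [1, 0.56, 0.85, 0, 0], [1, 0, 0, 0, 0], [1, 0, 0, 0, 0]]]}}

```text
t: 16.35
eef_pos: [0.6156, -0.2282, 0.1984]
tool_rot: [0.0, -0.071, 0.997, -0.0]
contact_force: [0.0, -0.6, -0.3]
gripper_width: 0.999
grasp_force: 0.0
```

```bash
python3 - <<'E'
from h import *
o=bot.get_obs();print(o['t'],o['eef_pos'])
im,d,c=cam('wrist');P=cloud(d,c); save(im,'w4.png')
circ(P,'housing',.615,-.228,.03,.045,.04)
circ(P,'flange',.503,-.4,.016,.028,.045); circ(P,'rtip',.503,-.4,.065,.09,.03)
im2,d,c=cam('side');P=cloud(d,c);P[...,2]+=.0025
circ(P,'flange',.5,-.4,.0165,.028,.045)
E
```

```text
16.35 [ 0.61558115 -0.22816063  0.19844549]
housing 1781 [ 0.6152 -0.2287  0.0341] ((0.6162300705909729, -0.228539377450943), 0.027070805430412292) ((0.6160749793052673, -0.22870337963104248), (0.05345442518591881, 0.05307048559188843), 27.385284423828125)
flange 3270 [ 0.5086 -0.3927  0.0221] ((0.5023787617683411, -0.3989619314670563), 0.0329773835837841) ((0.5078967213630676, -0.3978743553161621), (0.053818896412849426, 0.06555712968111038), 9.414596557617188)
rtip 345 [ 0.5045 -0.3958  0.0739] ((0.5044984817504883, -0.39784735441207886), 0.00606195442378521) ((0.5041689872741699, -0.3975651264190674), (0.01037235651165247, 0.01191360130906105), 80.00310516357422)
flange 503 [ 0.4951 -0.4033  0.0224] ((0.5008091330528259, -0.4012952744960785), 0.03506772220134735) ((0.4992407560348511, -0.3997812569141388), (0.06561414897441864, 0.06471473723649979), 52.23814010620117)
```

View pics/w4.png

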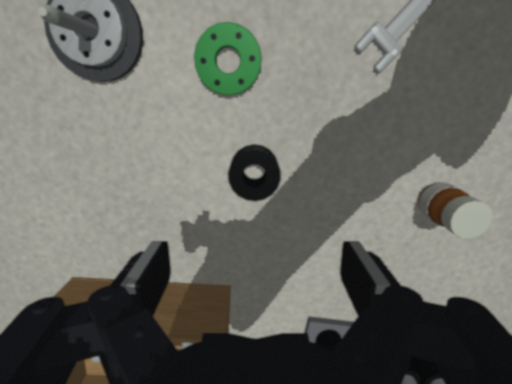

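The housing, with its through hole at (254,172), has radius 27 mm. The flange lies flat at 22 mm. I'll check that the box doesn't crowd the grasp.

```bash
python3 - <<'E'
from h import *
z=np.load('pics/side0.npz');P=cloud(z['d'],{k:z[k] for k in('view','fovy','cx','cy')})
for cx,cy in((.616,-.229),(.503,-.4)):
    w=P[(P[...,2]>.02)&(P[...,2]<.25)]; r=np.hypot(w[:,0]-cx,w[:,1]-cy); k=(r>.05); i=np.argmin(np.where(k,r,9)); print(w[i],r[i])
E
```

```text
[ 0.76663858 -0.24018385  0.0789879 ] 0.15105316736956473
[ 0.60364643 -0.25608873  0.03059492] 0.17561365552064925
```

{"op": "servo_tool", "data": {"motion": [[[1, 0.02, 0, -1, 0], [1, 0, 0, -1, 0], [1, 0, 0, -1, 0]]]}}

```text
t: 16.75
eef_pos: [0.615, -0.2317, 0.0776]
tool_rot: [0.001, -0.069, 0.998, -0.001]
contact_force: [0.4, 0.0, 0.0]
gripper_width: 1.001
grasp_force: 0.0
```

{"op": "servo_tool", "data": {"motion": [[[1, 0, 0, -0.7, 0], [1, 0, 0, -0.4, 0], [1, 0, 0, -0.2, 0], [1, 0, 0, 0, 0], [0.3, 0, 0, 0, 0], [0.3, 0, 0, 0, 0], [0.3, 0, 0, 0, 0], [0.3, 0, 0, 0, 0], [0.3, 0, 0, 0, 0], [0.3, 0, 0, 0, 0], [0.3, 0, 0, 0, 0]]], "newtons": 35}}

```text
t: 17.85
eef_pos: [0.6169, -0.2299, 0.0281]
tool_rot: [0.001, -0.07, 0.998, -0.0]
contact_force: [-1.4, -0.2, 4.3]
gripper_width: 0.627
grasp_force: 36.2
```

{"op": "servo_tool", "data": {"motion": [[[0.3, 0, 0, 0.5, 0], [0.3, 0, 0, 1, 0], [0.3, 0, 0, 1, 0], [0.3, -0.565, -0.85, 0, 0], [0.3, -0.565, -0.85, 0, 0], [0.3, -0.565, -0.85, 0, 0], [0.3, -0.565, -0.85, 0, 0], [0.3, -0.565, -0.85, 0, 0], [0.3, 0, 0, 0, 0], [0.3, 0, 0, 0, 0]]]}}

```text
t: 18.85
eef_pos: [0.5019, -0.4008, 0.127]
tool_rot: [0.0, -0.069, 0.998, -0.0]
contact_force: [0.1, 0.4, -0.8]
gripper_width: 0.624
grasp_force: 37.2
```

```bash
python3 - <<'E'
from h import *
o=bot.get_obs();print(o['t'],o['eef_pos'],o['gripper_width'])
im,d,c=cam('wrist');P=cloud(d,c); e=o['eef_pos']
circ(P,'top',e[0],e[1],e[2]-.012,e[2]+.02,.024)
im2,d,c=cam('side');P=cloud(d,c);P[...,2]+=.0025
w=P[(np.hypot(P[...,0]-.503,P[...,1]+.4)<.03)&(P[...,2]>.08)&(P[...,2]<.13)];print('lowest',np.percentile(w[:,2],[0,2,10]))
E
```

```text
18.85 [ 0.50190346 -0.40083356  0.12695744] 0.6241988125362382
top 6969 [ 0.5051 -0.4007  0.1329] ((0.5019714832305908, -0.4008259177207947), 0.02407788299024105) ((0.5019133687019348, -0.40083280205726624), (0.0478203222155571, 0.04757534712553024), 42.14676284790039)
lowest [0.09699718 0.09994435 0.1030722 ]
```

{"op": "servo_tool", "data": {"motion": [[[0.3, 0.04, 0.04, -0.3, 0], [0.3, 0, 0, -0.5, 0], [0.3, 0, 0, -0.5, 0], [0.3, 0, 0, -0.35, 0], [0.3, 0, 0, -0.15, 0], [0.3, 0, 0, -0.05, 0], [0.3, 0, 0, 0, 0], [0.3, 0, 0, -0.03, 0], [0.3, 0, 0, 0, 0]]]}}

```text
t: 19.85
eef_pos: [0.5047, -0.3981, 0.0516]
tool_rot: [0.0, -0.07, 0.998, -0.0]
contact_force: [0.1, 0.6, -1.4]
gripper_width: 0.628
grasp_force: 37.2
```

{"op": "servo_tool", "data": {"motion": [[[0.3, 0, 0, -0.05, 0], [0.3, 0, 0, 0, 0], [0.3, 0, 0, -0.03, 0], [0.3, 0, 0, 0, 0]]]}}

```text
t: 20.25
eef_pos: [0.5048, -0.3983, 0.05]
tool_rot: [0.001, -0.07, 0.998, -0.0]
contact_force: [-4.4, 3.3, 16.0]
gripper_width: 0.627
grasp_force: 38.5
```

{"op": "servo_tool", "data": {"motion": [[[1, 0, 0, 0.02, 0], [1, 0, 0, 0, 0], [1, 0, 0, 0, 0], [1, 0, 0, 0.5, 0], [1, 0, 0, 1, 0], [1, 0, 0, 1, 0], [1, 0, 0, 1, 0]]]}}

```text
t: 20.95
eef_pos: [0.504, -0.3977, 0.1896]
tool_rot: [-0.0, -0.07, 0.998, 0.0]
contact_force: [1.5, -0.8, -0.2]
gripper_width: 1.0
grasp_force: 0.0
```

{"op": "servo_tool", "data": {"motion": [[[1, 0.175, 0.96, 0.3, 0], [1, 0.175, 0.96, 0, 0], [1, 0.175, 0.96, 0, 0], [1, 0.175, 0.96, 0, 0], [1, 0.175, 0.96, 0, 0], [1, 0.175, 0.96, 0, 0], [1, 0.175, 0.96, 0, 0], [1, 0.175, 0.96, 0, 0], [1, 0.175, 0.96, 0, 0], [1, 0.175, 0.96, 0, 0], [1, 0.175, 0.96, 0, 0], [1, 0.175, 0.96, 0, 0], [1, 0.175, 0.96, 0, 0], [1, 0.175, 0.96, 0, 0], [1, 0.175, 0.96, 0, 0], [1, 0.175, 0.96, 0, 0], [1, 0, 0, 0, 0], [1, 0, 0, 0, 0]]]}}

```text
t: 22.75
eef_pos: [0.616, 0.2177, 0.1999]
tool_rot: [-0.0, -0.071, 0.997, -0.0]
contact_force: [0.7, -0.0, -0.4]
gripper_width: 0.998
grasp_force: 0.0
```

```bash
python3 - <<'E'
from h import *
o=bot.get_obs();print(o['t'],o['eef_pos'],o['tool_rot'])
im,d,c=cam('wrist');P=cloud(d,c); save(im,'w5.png')
circ(P,'nut',.617,.217,.013,.03,.035)
m=(np.hypot(P[...,0]-.617,P[...,1]-.217)<.035)&(P[...,2]>.0125)&(P[...,2]<.03);w=P[m][:,:2]
for a in range(0,60,5):
    A=np.radians(a); e=[np.ptp(w@[np.cos(A+i*np.pi/3),np.sin(A+i*np.pi/3)]) for i in range(3)]; print(a,np.sum(e).round(4),end='; ')
im2,d,c=cam('side');P=cloud(d,c);P[...,2]+=.0025
circ(P,'housing',.501,-.4,.05,.062,.04)
E
```

```text
22.75 [0.61597898 0.21773333 0.19985558] [-4.09259359e-04 -7.12192969e-02  9.97460582e-01 -1.76193651e-04]
nut 794 [0.6198 0.2164 0.0161] ((0.6202985048294067, 0.21651875972747803), 0.022907624021172523) ((0.6203922033309937, 0.2163994461297989), (0.03985297307372093, 0.045364949852228165), 84.75165557861328)
0 0.1355; 5 0.1341; 10 0.1316; 15 0.1282; 20 0.1242; 25 0.1206; 30 0.1244; 35 0.1284; 40 0.1316; 45 0.134; 50 0.1354; 55 0.1359; housing 368 [ 0.4976 -0.4011  0.0563] ((0.5015603303909302, -0.39802244305610657), 0.028765004128217697) ((0.5017041563987732, -0.3983522057533264), (0.05634184181690216, 0.05230408534407616), 12.733041763305664)
```

View pics/w5.png

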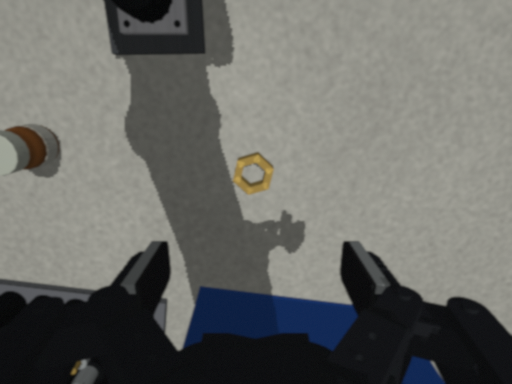

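Nut at (253,173), 39.9 mm across flats with a flat's normal at 84.8°, so I turn −13.3°. The housing top is level at 56 mm. Checking the distance to the blue bin first.

```bash
python3 - <<'E'
from h import *
z=np.load('pics/side0.npz');P=cloud(z['d'],{k:z[k] for k in('view','fovy','cx','cy')})
w=P[(P[...,2]>.02)&(P[...,2]<.25)]; r=np.hypot(w[:,0]-.62,w[:,1]-.2165); i=np.argmin(np.where(r>.04,r,9)); print(w[i],r[i])
E
```

```text
[0.77332165 0.21082139 0.03819754] 0.1534267778777259
```

{"op": "servo_tool", "data": {"motion": [[[1, 0.11, -0.03, -1, -0.97], [1, 0, 0, -1, -0.96], [1, 0, 0, -1, 0]]]}}

```text
t: 23.15
eef_pos: [0.6213, 0.2133, 0.0799]
tool_rot: [0.001, 0.049, 0.999, -0.0]
contact_force: [0.2, -0.0, 0.5]
gripper_width: 1.0
grasp_force: 0.0
```

{"op": "servo_tool", "data": {"motion": [[[1, 0, 0, -0.7, 0], [1, 0, 0, -0.4, 0], [1, 0, 0, -0.25, 0], [1, 0, 0, 0, 0], [0.1, 0, 0, 0, 0], [0.1, 0, 0, 0, 0], [0.1, 0, 0, 0, 0], [0.1, 0, 0, 0, 0], [0.1, 0, 0, 0, 0], [0.1, 0, 0, 0, 0], [0.1, 0, 0, 0, 0], [0.1, 0, 0, 0, 0]]], "newtons": 35}}

```text
t: 24.35
eef_pos: [0.6216, 0.2157, 0.0279]
tool_rot: [0.001, 0.046, 0.999, 0.0]
contact_force: [-1.4, -0.8, 5.8]
gripper_width: 0.457
grasp_force: 35.7
```

{"op": "servo_tool", "data": {"motion": [[[0.1, 0, 0, 0.5, 0], [0.1, 0, 0, 1, 0], [0.1, 0, 0, 1, 0], [0.1, 0, 0, 0.75, 0], [0.1, -0.183, -0.961, 0, 0], [0.1, -0.183, -0.961, 0, 0], [0.1, -0.183, -0.961, 0, 0], [0.1, -0.183, -0.961, 0, 0], [0.1, -0.183, -0.961, 0, 0], [0.1, -0.183, -0.961, 0, 0], [0.1, -0.183, -0.961, 0, 0], [0.1, -0.183, -0.961, 0, 0], [0.1, -0.183, -0.961, 0, 0], [0.1, -0.183, -0.961, 0, 0], [0.1, -0.183, -0.961, 0, 0], [0.1, -0.183, -0.961, 0, 0], [0.1, -0.183, -0.961, 0, 0], [0.1, -0.183, -0.961, 0, 0], [0.1, -0.183, -0.961, 0, 0], [0.1, -0.183, -0.961, 0, 0]]]}}

```text
t: 26.35
eef_pos: [0.5032, -0.401, 0.1567]
tool_rot: [0.0, 0.046, 0.999, 0.0]
contact_force: [0.9, 0.2, -1.2]
gripper_width: 0.453
grasp_force: 35.8
```

{"op": "servo_tool", "data": {"motion": [[[0.1, 0, 0, 0, 0], [0.1, 0, 0, 0, 0], [0.1, 0, 0, 0, 0]]]}}

```text
t: 26.65
eef_pos: [0.5042, -0.3982, 0.1563]
tool_rot: [-0.0, 0.045, 0.999, 0.001]
contact_force: [0.9, -0.3, -1.7]
gripper_width: 0.455
grasp_force: 35.8
```

```bash
python3 - <<'E'
from h import *
o=bot.get_obs();print(o['t'],o['eef_pos'],o['gripper_width'])
im,d,c=cam('wrist');P=cloud(d,c); e=o['eef_pos']; save(im[190:384,100:412],'w6.png')
circ(P,'top',e[0],e[1],e[2]-.018,e[2]-.004,.0185)
E
```

```text
26.65 [ 0.50417266 -0.3981904   0.15630318] 0.45505909708765174
top 2290 [ 0.5079 -0.3992  0.1444] ((0.5041924118995667, -0.39822691679000854), 0.01855502463877201) ((0.5040712952613831, -0.3981586992740631), (0.03668474406003952, 0.03673814237117767), 6.5586419105529785)
```

View pics/w6.png

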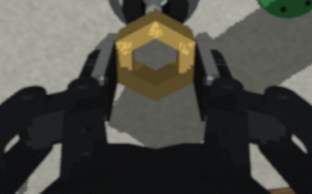

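The nut is held level and central in the pads (155,50). Lowering 72 mm.

{"op": "servo_tool", "data": {"motion": [[[0.1, 0, -0.02, -0.3, 0], [0.1, 0, 0, -0.4, 0], [0.1, 0, 0, -0.4, 0], [0.1, 0, 0, -0.35, 0], [0.1, 0, 0, -0.2, 0], [0.1, 0, 0, -0.1, 0], [0.1, 0, 0, 0, 0], [0.1, 0, 0, 0, 0]]]}}

```text
t: 27.5
eef_pos: [0.5039, -0.4008, 0.0869]
tool_rot: [0.0, 0.046, 0.999, -0.0]
contact_force: [-1.1, -0.5, -1.4]
gripper_width: 0.457
grasp_force: 35.8
```

{"op": "servo_tool", "data": {"motion": [[[0.1, 0, 0, -0.04, 0], [0.1, 0, 0, 0, 0]]]}}

```text
t: 27.7
eef_pos: [0.5038, -0.4006, 0.0853]
tool_rot: [0.0, 0.046, 0.999, -0.0]
contact_force: [0.4, -0.5, -1.3]
gripper_width: 0.456
grasp_force: 35.8
```

{"op": "servo_tool", "data": {"motion": [[[0.1, 0, 0, -0.03, 0], [0.1, 0, 0, 0, 0], [0.1, 0, 0, 0, 0]]]}}

```text
t: 28.0
eef_pos: [0.5039, -0.4006, 0.0839]
tool_rot: [0.0, 0.046, 0.999, -0.0]
contact_force: [-0.3, -0.1, -0.2]
gripper_width: 0.456
grasp_force: 36.0
```

{"op": "servo_tool", "data": {"motion": [[[0.1, 0, 0, -0.02, 0], [0.1, 0, 0, 0, 0], [0.1, 0, 0, 0, 0]]]}}

```text
t: 28.3
eef_pos: [0.5039, -0.4006, 0.0839]
tool_rot: [0.0, 0.046, 0.999, 0.0]
contact_force: [-1.7, 1.7, 7.4]
gripper_width: 0.454
grasp_force: 36.7
```

Contact. Release and back off, then check.

{"op": "servo_tool", "data": {"motion": [[[1, 0, 0, 0, 0], [1, 0, 0, 0, 0], [1, 0, 0, 0, 0], [1, 0, 0, 0.3, 0], [1, 0, 0, 0.8, 0], [1, 0, 0, 1, 0], [1, 0, 0, 1, 0], [1, 0.4, 0.5, 0.5, 0], [1, 0.5, 0.7, 0, 0], [1, 0.5, 0.7, 0, 0], [1, 0.5, 0.5, 0, 0], [1, 0, 0, 0, 0], [1, 0, 0, 0, 0]]]}}

```text
t: 29.6
eef_pos: [0.5799, -0.304, 0.2275]
tool_rot: [0.0, 0.045, 0.999, -0.0]
contact_force: [-0.2, -0.7, -0.2]
gripper_width: 1.002
grasp_force: 0.0
```

```bash
python3 - <<'E'
from h import *
o=bot.get_obs();print(o['t'],o['eef_pos'],o['contact_force'])
im,d,c=cam('wrist');P=cloud(d,c)
circ(P,'nut',.503,-.4,.068,.08,.03);circ(P,'housing',.503,-.4,.05,.06,.035)
im2,d,c=cam('side');P=cloud(d,c);P[...,2]+=.0025
circ(P,'nut s',.501,-.4,.069,.0755,.03);circ(P,'hous s',.501,-.4,.05,.062,.04);circ(P,'cap',.469,.1,.055,.07,.04)
a=cv2.resize(im2[215:305,340:460],(400,300)); b=cv2.resize(im2[130:220,185:305],(400,300))
save(np.vstack([np.hstack([a,b]),cv2.resize(im[:192],(800,300))]),'fin.png')
E
```

```text
29.6 [ 0.57994363 -0.30402885  0.22746514] [-0.21366372 -0.70289996 -0.24825048]
nut 1402 [ 0.5025 -0.3988  0.0722] ((0.5026294589042664, -0.399983286857605), 0.02355867810547352) ((0.5025330185890198, -0.399796724319458), (0.04021306335926056, 0.045063767582178116), 24.48885726928711)
housing 1004 [ 0.5054 -0.3854  0.0562] ((0.5043801069259644, -0.39781853556632996), 0.02710653655230999) ((0.504879891872406, -0.3937325179576874), (0.04524590075016022, 0.053189124912023544), 79.80268096923828)
nut s 208 [ 0.4995 -0.4012  0.0722] ((0.5007144808769226, -0.3997654914855957), 0.02352948673069477) ((0.5000171661376953, -0.4003102779388428), (0.04466361925005913, 0.04110928997397423), 57.82674789428711)
hous s 170 [ 0.4857 -0.4034  0.0563] ((0.5015840530395508, -0.39778175950050354), 0.027643045410513878) ((0.4956973195075989, -0.39907386898994446), (0.04130817949771881, 0.0529089979827404), 8.758000373840332)
cap 145 [0.4644 0.0974 0.0604] ((0.46663522720336914, 0.09918280690908432), 0.023273581638932228) ((0.46540191769599915, 0.09876067191362381), (0.04292420297861099, 0.04146610200405121), 51.438297271728516)
```

View pics/fin.png

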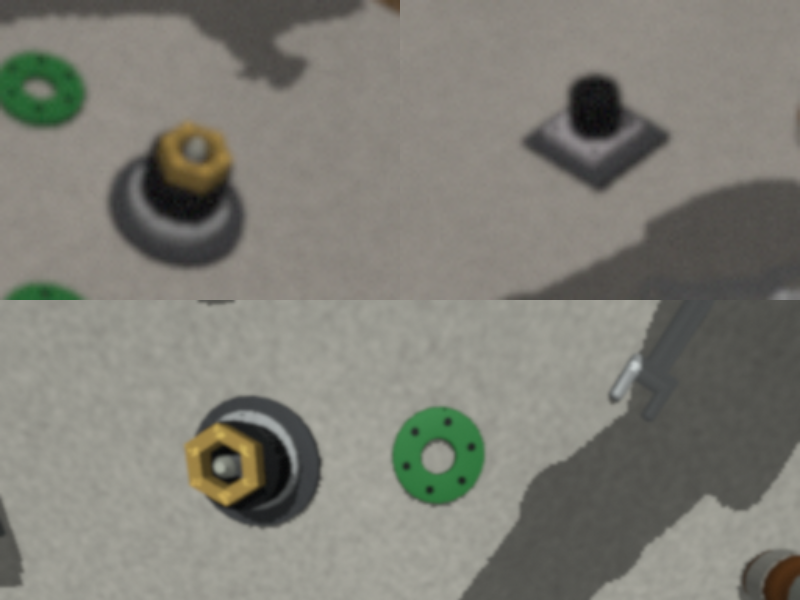

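The final picture shows the nut, housing and flange stacked on the tall post (190,170), with tops at 72, 56 and 22 mm. The cap sits on the plate on the square stand (595,110), its top at 60 mm. Everything is flat and the gripper is clear.

```bash
python3 -c "
from station import bot
print(bot.hand_in())"
```

```text
the job is handed in; nothing more can be done
None
```

Job done and handed in at about 30 s: flange, housing and nut are stacked on the tall post and plate and cap on the short one, all sitting flat and released; the jar, spanner and look-alikes were not touched.

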